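Reseat the rings of the delivery-slip file

TASK

The rings of the lever arch file that holds the delivery slips have not shut properly. Lift its lever all the way up so that the rings spring open, then press the lever fully back down to close them, and let go. Leave the other, empty lever arch file alone.

Things in the scene. Friction and masses are not known exactly. Their poses are not given: they have to be found in the camera images.
- slip_file: Small grey lever arch file lying open, fixed flat on the counter: 445 x 220 mm, boards 3 mm, white paper slips on it (top at 14 mm). Origin: on the counter under the mechanism; x across the spine from slips (-x) to opened front cover (+x), y along the spine, z up. Steel arches (63 mm high) at y = -40 and 40, x = -38 to 10 mm, swing to +x when opening. Loose stapler on the cover, x > 150 mm.
- slip_lever (a joint): Angle of the slip file's lever, rad: 0 pressed fully down, rings shut; 1.3 fully up at its stop, rings open. Starts at 0.15 to 0.4. Stiff: stays where left, takes 2 to 4 N at its end; the rings follow it. Hinge axis parallel to the file's x through x = 45, y = 25, z = 22 mm (file frame). The lever is two 5 mm steel bars 14 mm apart, running to -y when down.
- slip_grip (a point): Centre of the black roller at the end of the slip file's lever: 14 mm diameter, 22 mm long along the file's x, flat ends free to pinch from above; it can turn between the fingers as the lever swings. File frame: x = 45, y = 25 - 109.5 cos(q + 0.165), z = 22 + 109.5 sin(q + 0.165) mm at lever angle q (40 mm high fully down, 131 mm fully up).
- spare_grip (a point): Centre of the same roller on the other file's lever: an identical file and mechanism, but empty, without slips; leave it alone. The two files lie side by side, either one on the left. A tape roll and a stamp stand on its front cover.

How it is judged:
On the way:
1. the slip file's lever is lifted all the way (at least 1.1 rad of its 1.3): rings open (value of joint slip_lever above 1.1 rad), for 0.1 s.
At the end, for the whole second after the job is handed in: After having been lifted fully, the slip file's lever is pressed back down to within 0.1 rad (about 11 mm at its end) of fully down, at rest and let go; the empty file's lever is within 20 mm of where it was (value of joint slip_lever below 0.1 rad and velocity of joint slip_lever between -0.1 and 0.1 rad/s and distance of spare_grip from where it was at the start of the episode below 0.02 m); the robot touches nothing.
It fails at once if the empty file's lever is moved by more than 20 mm at its end (distance of spare_grip from where it was at the start of the episode above 0.02 m).
It also fails if it takes over 38 s, if anything falls off the work surface, if the arm or the gripper's body presses on something with over 40 N, if the wrist force passes 120 N, or if a joint passes its speed limit or range.

ROBOT

A 7-joint arm with a two-finger parallel gripper is mounted at the origin on the work surface. World frame = base frame: x ahead of the robot, y to its left, z up, the work surface at z = 0. Lengths are in m, angles in rad, forces in N, time in s.
With the tool pointing down it reaches from about 0.425 to 0.975 m from the base axis. Payload 16.7 kg.
Tool frame: the origin (TCP) lies on the centre line of the jaws, within the pads' length; the fingertips stand 8 mm ahead of it and the grasp point (between the pads) lies 11 mm behind it; z points along the fingers, y is the direction in which the jaws open and shut (so a half turn about z gives the same grasp; the last joint's range is limited). The gripper opens to 85 mm and grips with 20 to 120 N. Pads are 22 mm wide; open, the fingers measure 114 mm over their backs; the gripper's body (76 mm by 85 mm) begins 54 mm behind the grasp point. The pads swing forward as they close: fully open they stand 13 mm farther back than shut.
Start: joints at [-1.329, 0.426, 0.074, 1.606, -0.034, 1.111, -0.067], TCP at [0.257, 0.624, 0.239] pointing down, gripper open.
Joint ranges: [-2.85, 2.85], [-0.5, 2.14], [-1.23, 1.37], [0.21, 2.46], [-1.02, 4.16], [0.16, 2.05], [-2.73, 2.73]. Speed limits (rad/s): [1.89, 1.89, 2.39, 2.39, 3.01, 3.01, 3.01].

INTERFACE

Orientations are given as a unit quaternion [w, x, y, z].
In Python, from plant import manip, readout, cams gives the robot as it stands. The module is installed in compiled form; this text tells all that it offers. Calls block until the motion is done:
- manip.move_ptp(position, orientation): joint-space move of the TCP to a pose.
- manip.move_l(position, velocity=0.15, ori=None, until_force=None): straight line of the TCP; ori=None keeps the orientation; velocity is the mean speed in m/s. With until_force (N) it stops when the force on the tool has changed by that much, and returns True; else False.
- manip.movej(angles): joint-space move.
- manip.move_gripper(opening, grip_force=None): finger opening in m; grip_force is the grip in N (None keeps the last); returns when the fingers have stopped.
- manip.hold(seconds).
- manip.inverse_kinematics(position, orientation): joint angles nearest the present ones, or None.
- readout.get_state(): the state.
- cams.grab_frame(name): name is "scene" or "side" or "wrist"; returns (picture, depth): 420x560x3 uint8, red, green, blue; 420x560 float32, m along the optical axis (not along the pixel's ray), 0 where there is no reading.
- cams.camera_params(name): a dict with "intrinsics" (3x3 intrinsics, pixels), "rvec" (rotation vector, rad) and "tvec" (3), from world to camera coordinates, as OpenCV has them; the wrist camera has in their place "tool_from_camera" (4x4, takes a point from camera to tool coordinates, whose origin is the TCP and whose axes are the flange's). Camera axes: x right, y down, z forward; pixel columns grow to the right and rows downward; lengths in m; the calibration is good to about 2 mm. A picture is of the moment at which its call begins: read the wrist's pose just before it. camera_params takes no time and is no camera call.
A pose or a line that the arm cannot do raises manip.Unreachable and nothing moves.
- manip.finish_job(): hands the job in, once; it reports no verdict.
The state is a dict: "time": time; "joint_pos": joint angles; "qd": joint speeds; "tau": joint torques, N m; "eef_pos": TCP position; "eef_rot": TCP orientation; "force": force on the tool from outside, world axes, zero at the start; "wrist_torque": the same for the moment, N m; "gripper_width": finger opening in m.
Only numpy, scipy, OpenCV 4.12 (cv2) and the standard library are available. Lean on these libraries where they do the work, as an engineer would, in place of code of your own. Each camera call takes 0.05 s, during which the arm holds its last target. There are 200 camera calls.

## Working session

There is one attempt and no reset: what is moved stays moved. The work goes in short steps, each a Python script; the robot and the scene stay as the last script left them, time stands still between calls to the robot, and variables do not carry over. Pictures are saved under pics/ and viewed, about 8 in all and at most 12, crops included, and the job is handed in when it is done.

```bash
mkdir -p pics
cat > h.py <<'E'
import numpy as np, cv2
from plant import manip, readout, cams
from scipy.spatial.transform import Rotation as R
def T_wc(name):
    p=cams.camera_params(name); K=np.array(p["intrinsics"])
    if name=="wrist":
        s=readout.get_state(); q=s["eef_rot"]; T=np.eye(4)
        T[:3,:3]=R.from_quat([q[1],q[2],q[3],q[0]]).as_matrix(); T[:3,3]=s["eef_pos"]
        return K,T@np.array(p["tool_from_camera"])
    T=np.eye(4); T[:3,:3]=cv2.Rodrigues(np.array(p["rvec"],float))[0]; T[:3,3]=np.ravel(p["tvec"])
    return K,np.linalg.inv(T)
def cloud(d,K,T):
    v,u=np.indices(d.shape)
    c=np.stack([(u-K[0,2])/K[0,0]*d,(v-K[1,2])/K[1,1]*d,d],-1)
    w=c@T[:3,:3].T+T[:3,3]; w[d<=0]=np.nan; return w
def grab(name,tag):
    K,T=T_wc(name); im,d=cams.grab_frame(name)
    cv2.imwrite(f"pics/{tag}.png",im[:,:,::-1]); np.savez(f"{tag}.npz",im=im,d=d,K=K,T=T,w=cloud(d,K,T))
    return im,d,K,T
E
python3 - <<'E'
from h import *
for n in("scene","side","wrist"):
    im,d,K,T=grab(n,n+"0"); print(n,T.round(3).tolist(),K[0,0])
print(readout.get_state())
a=cv2.imread("pics/scene0.png");b=cv2.imread("pics/side0.png")
E
```

```text
scene [[-0.839, 0.338, -0.428, 1.108], [0.545, 0.498, -0.675, 0.849], [-0.015, -0.799, -0.601, 0.824], [0.0, 0.0, 0.0, 1.0]] 545.3013096123609
side [[-0.998, -0.033, 0.048, 0.516], [-0.058, 0.588, -0.807, 0.731], [-0.002, -0.808, -0.589, 0.607], [0.0, 0.0, 0.0, 1.0]] 407.1155491189776
wrist [[0.381, 0.884, 0.271, 0.188], [0.925, -0.364, -0.113, 0.651], [-0.001, 0.294, -0.956, 0.375], [0.0, 0.0, 0.0, 1.0]] 306.2044176903591
{'time': 0.15, 'joint_pos': array([-1.32947489,  0.42657533,  0.07384877,  1.60641941, -0.03409038,
        1.11080814, -0.06710852]), 'qd': array([-0.00070808, -0.00093575, -0.00245726, -0.00359837, -0.00174501,
        0.00076605, -0.00081382]), 'tau': array([ 4.72841974e-03, -9.50307941e+01,  3.76420006e+00, -4.63757050e+01,
        1.93613983e-02,  7.89311074e-03, -4.35907097e-07]), 'eef_pos': array([0.2570459 , 0.62382723, 0.23879784]), 'eef_rot': array([-6.04070471e-05,  1.94183284e-01,  9.80965150e-01, -4.71896221e-04]), 'force': array([-0.23390297, -0.55430917,  0.01850612]), 'wrist_torque': array([-0.01013971, -0.02979179,  0.00286699]), 'gripper_width': 0.08535684992789308}
```

View pics/scene0.png

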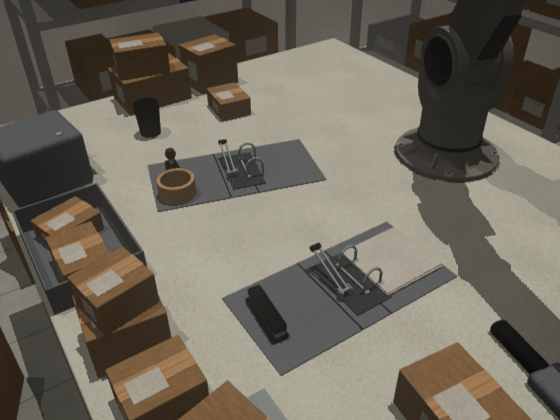

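View pics/side0.png

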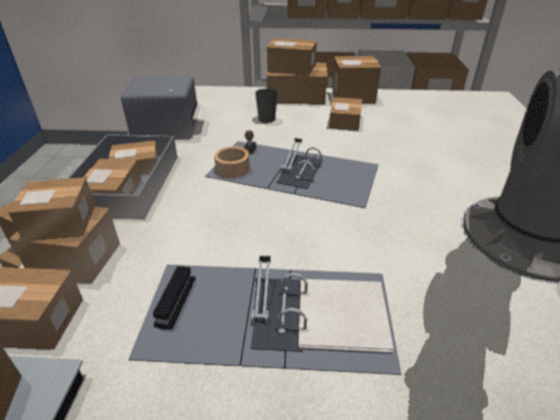

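The slip file is the one nearer the cameras: white slips, stapler on the cover. Its roller is at scene (316,247) and side (264,259). The file frame is roughly aligned with world, with the cover towards +x and the lever towards -y.

Run:
```python
from h import *
rays=[]
for n,c in(("scene0",(316,247)),("side0",(264,259))):
    z=np.load(n+".npz"); im,w,K,T=z["im"],z["w"],z["K"],z["T"]
    g=im.max(2); u0,v0=c
    m=np.zeros(g.shape,np.uint8); m[v0-9:v0+10,u0-10:u0+11]=(g[v0-9:v0+10,u0-10:u0+11]<30)
    k,l,s,ce=cv2.connectedComponentsWithStats(m)
    i=1+np.argmax(s[1:,4]); print(n,s[i],ce[i],np.nanmedian(w[l==i],0).round(4))
    r=T[:3,:3]@np.array([(ce[i][0]-K[0,2])/K[0,0],(ce[i][1]-K[1,2])/K[1,1],1]); rays.append((T[:3,3],r/np.linalg.norm(r)))
A=sum(np.eye(3)-np.outer(r,r) for o,r in rays); b=sum((np.eye(3)-np.outer(r,r))@o for o,r in rays)
p=np.linalg.solve(A,b); print("tri",p,[np.linalg.norm(np.cross(p-o,r)) for o,r in rays])
# file outline from side: pixels whose depth point is low & greyish-dark
z=np.load("side0.npz"); im,w=z["im"],z["w"]; 
x,y,h=w[...,0],w[...,1],w[...,2]
sel=(h<0.03)&(h>-0.01)&(im.max(2)<110)
m=sel.astype(np.uint8); v,u=np.indices(m.shape); m[(v<255)|(v>375)|(u<125)|(u>405)]=0
# add slips: light pixels height>0.009
m|=((h>0.008)&(h<0.03)&(v>265)&(v<365)&(u>280)&(u<400)).astype(np.uint8)
m=cv2.morphologyEx(m,cv2.MORPH_CLOSE,np.ones((7,7))); m=cv2.morphologyEx(m,cv2.MORPH_OPEN,np.ones((5,5)))
c=max(cv2.findContours(m,cv2.RETR_EXTERNAL,cv2.CHAIN_APPROX_NONE)[0],key=cv2.contourArea)[:,0]
K,T=z["K"],z["T"]
r=np.c_[(c[:,0]-K[0,2])/K[0,0],(c[:,1]-K[1,2])/K[1,1],np.ones(len(c))]@T[:3,:3].T
P=T[:3,3]+r*((0.003-T[2,3])/r[:,2])[:,None]
print(cv2.minAreaRect((P[:,:2]*1000).astype(np.float32)))
```

```text
Traceback (most recent call last):
ValueError: attempt to get argmax of an empty sequence
```

```bash
cat > m.py <<'E'
from h import *
rays=[]
for n,c in(("scene0",(316,247)),("side0",(264,259))):
    z=np.load(n+".npz"); im,w,K,T=z["im"],z["w"],z["K"],z["T"]
    g=im.max(2); u0,v0=c; win=g[v0-8:v0+9,u0-9:u0+10]
    print(win.min(), win[8].tolist())
    m=np.zeros(g.shape,np.uint8); m[v0-8:v0+9,u0-9:u0+10]=(win<win.min()+22)
    k,l,s,ce=cv2.connectedComponentsWithStats(m)
    i=1+np.argmax(s[1:,4]); print(n,s[i],ce[i],np.nanmedian(w[l==i],0).round(4))
    r=T[:3,:3]@np.array([(ce[i][0]-K[0,2])/K[0,0],(ce[i][1]-K[1,2])/K[1,1],1]); rays.append((T[:3,3],r/np.linalg.norm(r)))
A=sum(np.eye(3)-np.outer(r,r) for o,r in rays); b=sum((np.eye(3)-np.outer(r,r))@o for o,r in rays)
p=np.linalg.solve(A,b); print("tri",p,[np.linalg.norm(np.cross(p-o,r)) for o,r in rays])
z=np.load("side0.npz"); im,w=z["im"],z["w"]; h=w[...,2]
v,u=np.indices(h.shape)
m=((h<0.03)&(im.max(2)<115)&(v>255)&(v<375)&(u>125)&(u<405)).astype(np.uint8)
m|=((h>0.008)&(h<0.03)&(v>265)&(v<365)&(u>280)&(u<400)).astype(np.uint8)
m=cv2.morphologyEx(m,cv2.MORPH_CLOSE,np.ones((7,7))); m=cv2.morphologyEx(m,cv2.MORPH_OPEN,np.ones((5,5)))
cv2.imwrite("pics/mask.png",m*255)
c=max(cv2.findContours(m,cv2.RETR_EXTERNAL,cv2.CHAIN_APPROX_NONE)[0],key=cv2.contourArea)[:,0]
K,T=z["K"],z["T"]
r=np.c_[(c[:,0]-K[0,2])/K[0,0],(c[:,1]-K[1,2])/K[1,1],np.ones(len(c))]@T[:3,:3].T
P=T[:3,3]+r*((0.003-T[2,3])/r[:,2])[:,None]
print(cv2.minAreaRect((P[:,:2]*1000).astype(np.float32)))
E
python3 m.py
```

```text
33 [169, 169, 114, 49, 37, 37, 40, 39, 38, 40, 36, 37, 41, 74, 124, 169, 172, 172, 171]
scene0 [310 243  11   8  49] [315.08163265 246.81632653] [0.5867 0.1742 0.0655]
23 [220, 217, 213, 182, 113, 58, 33, 34, 25, 40, 23, 33, 35, 30, 59, 131, 197, 219, 215]
side0 [261 257   8   4  24] [264.33333333 258.625     ] [0.5846 0.1756 0.0654]
tri [0.58433432 0.17248378 0.06309237] [np.float64(0.0003979112418878482), np.float64(0.0003979112418876697)]
((483.44598388671875, 243.55398559570312), (255.48179626464844, 171.7360076904297), 0.039832618087530136)
```

Run:
```python
from h import *
z=np.load("side0.npz");K,T=z["K"],z["T"]
c=np.array([(150,267),(390,270),(396,365),(138,358)],float)
r=np.c_[(c[:,0]-K[0,2])/K[0,0],(c[:,1]-K[1,2])/K[1,1],np.ones(4)]@T[:3,:3].T
P=T[:3,3]+r*((0.003-T[2,3])/r[:,2])[:,None]; print(P.round(3))
t=readout.get_state()["time"]
manip.move_ptp([0.584,0.172,0.20],[0,.70710678,.70710678,0])
s=readout.get_state(); print(s["time"]-t,s["eef_pos"],s["joint_pos"].round(2))
im,d,K,T=grab("wrist","wrist1")
```

```text
[[0.825 0.149 0.003]
 [0.332 0.13  0.003]
 [0.356 0.344 0.003]
 [0.778 0.355 0.003]]
2.0167 [0.58373399 0.17348934 0.19993497] [-0.85  0.4   0.59  1.82 -0.27  0.99 -0.15]
```

View pics/wrist1.png

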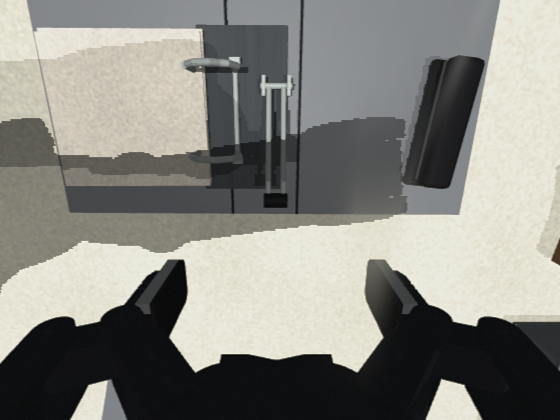

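The wrist view shows the roller at (275,200), the hinge crossbar at (277,86), and the board's near edge running from (70,212) to (460,214). I'll cast these for the yaw and the roller position.

Run:
```python
from h import *
z=np.load("wrist1.npz");K,T,im,w=z["K"],z["T"],z["im"],z["w"]
def cast(c,h):
    c=np.atleast_2d(c).astype(float)
    r=np.c_[(c[:,0]-K[0,2])/K[0,0],(c[:,1]-K[1,2])/K[1,1],np.ones(len(c))]@T[:3,:3].T
    return T[:3,3]+r*((h-T[2,3])/r[:,2])[:,None]
g=im.max(2).astype(float)
# board edge rows by steepest gradient
e=[(u,200+np.argmax(np.diff(g[200:225,u]))+1) for u in range(75,455,3) if not 255<u<295]
P=cast(e,.003)
l=cv2.fitLine(P[:,:2].astype(np.float32),cv2.DIST_HUBER,0,1e-4,1e-4).ravel(); print("edge yaw deg",np.degrees(np.arctan(l[1]/l[0])),l)
win=g[190:212,258:294]; m=(win<30).astype(np.uint8)
k,lb,s,ce=cv2.connectedComponentsWithStats(m);i=1+np.argmax(s[1:,4]); c=ce[i]+[258,190]
print(s[i],c,cast(c,.063)); print("depth",np.nanmedian(w[190:212,258:294][lb==i],0))
for row in (110,140,170): print(row, g[row,260:294].astype(int).tolist())
print("hinge",cast((277.5,86),.022), "spine",cast([(232,210),(226,5)],.003),cast([(297,210),(305,5)],.003))
```

```text
edge yaw deg -0.21446837 [ 0.99999297 -0.00374317  0.5480813   0.13428704]
[  6   3  23  15 327] [275.04587156 200.21712538] [[0.58325826 0.16804366 0.063     ]]
depth [0.58323261 0.17014869 0.06894519]
110 [85, 84, 78, 74, 73, 76, 135, 173, 183, 177, 151, 95, 49, 48, 78, 87, 79, 73, 72, 72, 82, 140, 174, 183, 174, 133, 80, 74, 86, 94, 134, 153, 154, 154]
140 [38, 37, 37, 37, 38, 62, 127, 160, 178, 172, 121, 59, 31, 33, 34, 33, 32, 33, 33, 34, 43, 64, 82, 86, 84, 69, 52, 52, 57, 56, 57, 56, 57, 56]
170 [32, 41, 47, 46, 47, 58, 72, 77, 79, 77, 65, 44, 31, 33, 42, 45, 45, 47, 45, 48, 58, 71, 77, 77, 76, 73, 77, 81, 81, 81, 80, 82, 82, 82]
hinge [[0.58531653 0.27032655 0.022     ]] spine [[0.53383396 0.13896143 0.003     ]
 [0.53622432 0.34344151 0.003     ]] [[0.60826653 0.13915769 0.003     ]
 [0.61120786 0.34361827 0.003     ]]
```

```bash
cat >> h.py <<'E'
HX,HY=0.584,0.2693
def tcp(q,dz=0): 
    a=q+.165; return [HX,HY-.1095*np.cos(a),.022+.1095*np.sin(a)-.011+dz]
def rep(t=""):
    s=readout.get_state(); print(t,round(s["time"],2),s["eef_pos"].round(4),"F",s["force"].round(1),"w",round(s["gripper_width"],4))
E
python3 - <<'E'
from h import *
manip.move_gripper(0.05,40)
p=tcp(.22); 
manip.move_l([p[0],p[1],.10],.12)
print(manip.move_l(p,.06,until_force=8)); rep("down")
grab("wrist","wrist2")
manip.move_gripper(0.0,40); rep("grip"); grab("side","side2")
a=cv2.imread("pics/wrist2.png"); b=cv2.imread("pics/side2.png")[180:390,120:400]
cv2.imwrite("pics/c2.png",np.hstack([cv2.resize(a,(400,300)),cv2.resize(b,(400,300))]))
E
```

```text
False
down 4.59 [0.5843 0.1678 0.0524] F [-0.5  0.7  0.2] w 0.0504
grip 5.0 [0.5834 0.1677 0.0521] F [-5.  -1.8  2.3] w 0.021
```

View pics/c2.png

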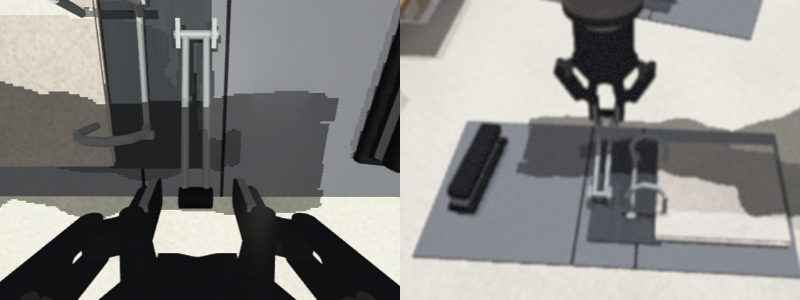

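The wrist view shows the roller centred between the pads. The fingers closed to 21 mm, which matches the roller's 22 mm length. Next I'll lift along the arc.

Run:
```python
from h import *
for q in np.linspace(.34,1.28,9):
    manip.move_l(tcp(q),.06); rep(f"{q:.2f}")
manip.hold(.3); rep("top")
im,d,K,T=grab("side","side3"); grab("scene","scene3")
a=cv2.imread("pics/scene3.png")[150:390,200:480]; b=cv2.imread("pics/side3.png")[150:390,120:400]
cv2.imwrite("pics/c3.png",np.hstack([cv2.resize(a,(400,343)),cv2.resize(b,(400,343))]))
```

```text
0.34 5.42 [0.5834 0.1736 0.0646] F [-6.3 -3.4  1.1] w 0.0211
0.46 5.78 [0.5835 0.1808 0.0758] F [-7.7 -3.2  2.7] w 0.0211
0.57 6.15 [0.5835 0.1891 0.0859] F [-7.9 -4.5  2.5] w 0.021
0.69 6.52 [0.5835 0.1983 0.0949] F [-8.1 -3.5  3.2] w 0.021
0.81 6.88 [0.5836 0.2087 0.1029] F [-8.3 -3.4  3.5] w 0.0204
0.93 7.25 [0.5836 0.2197 0.1095] F [-8.2 -2.   4.8] w 0.021
1.04 7.62 [0.5836 0.2316 0.1148] F [-7.8 -3.4  5.4] w 0.0208
1.16 7.98 [0.5837 0.2441 0.1187] F [-7.5 -1.8  5.8] w 0.021
1.28 8.35 [0.5837 0.2569 0.1212] F [-7.9 -1.4  6.6] w 0.0212
top 8.65 [0.5837 0.2568 0.1211] F [-6.4 -1.   6.7] w 0.0211
```

View pics/c3.png

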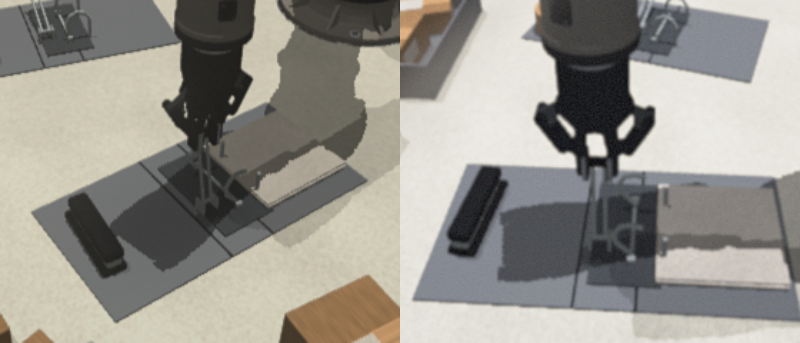

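The lever stands up in the fingers and the arches have swung open. I'll nudge it to feel the stop, then go back down the arc.

Run:
```python
from h import *
p=tcp(1.28); print("stop felt",manip.move_l([p[0],p[1]+.012,p[2]],.03,until_force=10)); rep("nudge")
manip.hold(.15)
for q in np.linspace(1.18,.05,11):
    manip.move_l(tcp(q),.07)
rep("near down")
print("bottom felt",manip.move_l(tcp(-.07),.03,until_force=12)); rep("press")
manip.hold(.2); rep()
grab("side","side4")
manip.move_gripper(.05); rep("open")
p=readout.get_state()["eef_pos"]; manip.move_l([p[0],p[1],.16],.12); rep("up")
im,d,K,T=grab("wrist","wrist4")
```

```text
stop felt True
nudge 9.03 [0.5835 0.2602 0.1213] F [-2.6 -1.5  6.4] w 0.0212
near down 12.77 [0.5834 0.1633 0.0346] F [-7.9  0.8  0.5] w 0.0209
bottom felt True
press 13.05 [0.5833 0.1627 0.0311] F [-6.9 -0.7 15.8] w 0.0209
 13.25 [0.5832 0.1627 0.0312] F [-3.4  0.2 12.9] w 0.0208
open 13.69 [0.582  0.1618 0.0295] F [-0.9 -0.3  0. ] w 0.0502
up 14.93 [0.5816 0.1617 0.1593] F [ 0.5  0.6 -0.3] w 0.0498
```

View pics/wrist4.png

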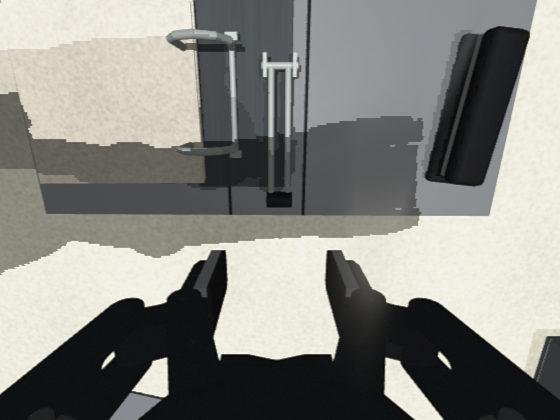

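The wrist view shows the lever down and free, with the roller at (279,199). I'll check the roller height in depth, and check how far the lever went at the top using the stored images.

Run:
```python
from h import *
z=np.load("wrist4.npz");w,im=z["w"],z["im"];g=im.max(2)
m=np.zeros(g.shape,bool); m[188:210,264:296]=g[188:210,264:296]<30
print("roller now",np.nanmedian(w[m],0).round(4),np.nanpercentile(w[m][:,2],[10,50,90]).round(4),m.sum())
z1=np.load("wrist1.npz");m1=np.zeros(g.shape,bool);m1[190:212,258:294]=z1["im"].max(2)[190:212,258:294]<30
print("before",np.nanpercentile(z1["w"][m1][:,2],[10,50,90]).round(4))
# points of lever at the top, between the fingers & hinge
for n in("side3","scene3"):
    w=np.load(n+".npz")["w"]; s=(abs(w[...,0]-HX)<.011)&(w[...,2]>.04)&(w[...,2]<.105)&(w[...,1]>.12)&(w[...,1]<.33)
    P=w[s]; 
    for a,b in((.04,.06),(.06,.08),(.08,.095)):
        k=(P[:,2]>a)&(P[:,2]<b); print(n,a,k.sum(),np.median(P[k],0).round(4) if k.any() else "")
a=np.load("side3.npz")["im"][215:330,220:320,::-1]; b=np.load("scene3.npz")["im"][215:330,290:390,::-1]
cv2.imwrite("pics/c5.png",np.hstack([cv2.resize(a,(390,450),interpolation=2),cv2.resize(b,(390,450),interpolation=2)]))
```

```text
roller now [0.5836 0.1644 0.048 ] [0.0455 0.048  0.0493] 357
before [0.0661 0.0689 0.0702]
side3 0.04 57 [0.5801 0.2685 0.0499]
side3 0.06 59 [0.5796 0.2649 0.07  ]
side3 0.08 45 [0.5795 0.2612 0.0878]
scene3 0.04 42 [0.5885 0.2683 0.0503]
scene3 0.06 45 [0.5874 0.2643 0.0707]
scene3 0.08 29 [0.5795 0.2608 0.0871]
```

View pics/c5.png

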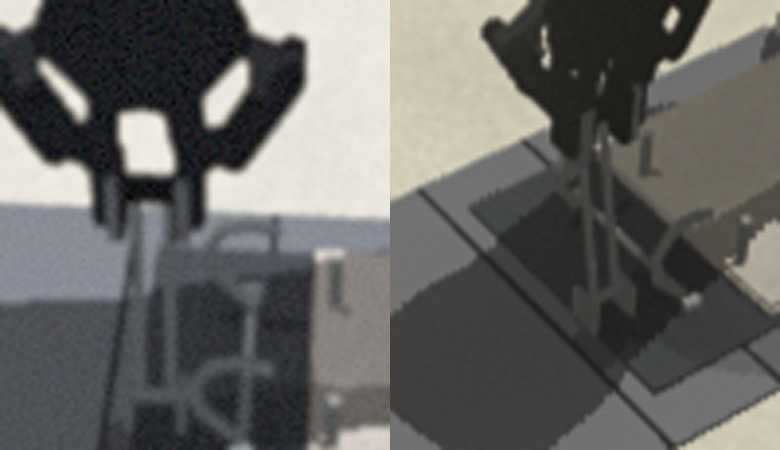

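At the top, the bars leaned only about 0.17–0.2 rad from vertical, so q was about 1.24 and the rings were visibly open. Now the roller top is at about 48–49 mm; fully down would be 47 mm. Within calibration error that is q of about 0.02, and nothing is touching. I'll hand it in.

```bash
python3 -c "
from h import *
rep('final'); manip.finish_job()"
```

```text
final 14.98 [0.5816 0.1617 0.1592] F [ 0.2 -0.1  0.2] w 0.0498
the job is handed in; nothing more can be done
```

I lifted the slip file's lever fully to open the rings, pressed it back down to its bottom stop, let go and moved clear. The job was handed in at 15 s of the 38 s allowed, and the interface gave no verdict.

- **Lift:** At the top, side and scene depth put the lever at about 1.24 rad (1.1 needed), held for 0.3 s, with the arches visibly swung open. The extra nudge towards the top stop reported contact, but the force read afterwards was small, so I don't count that as proof of the stop.
- **Close:** Pressing down met a firm stop of about 13 N, with the roller centre about 42 mm up. After release, the wrist depth camera put the roller top at about 48–49 mm, against 47 mm for fully down. That is about 0.02 rad and within calibration error.
- **Final state:** The gripper was open and about 16 cm up, with almost no force on it. I kept away from the empty file and did not measure its lever again.
- **Failed measurement:** My first attempt to outline the file from the side camera gave a wrong rectangle. I used the board edge and roller from the wrist camera instead, which agreed with the two-view roller position to within about 4 mm.

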